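# Take the staining canister off the tripod

### The job

Lift the handled steel canister that stands on the tripod off it by its handle, and set it down gently, upright, in the middle of the round cork mat. Leave the other canister, the one on the worktop, where it is.

Things in the scene. Friction and masses are not known exactly. Their poses are not given: they have to be found in the camera images.
- canister: Open round steel canister, 75 mm across at the rim and 78 mm tall without its handle, 0.2 to 0.4 kg, loose, standing on the tripod. A stiff bail handle, fixed upright, spans the mouth along the canister's own y axis; its grey grip is 14 mm thick across (x), 14 mm high and 50 mm long (y), its centre 125 mm above the origin on the canister's axis, and it is free below down to the rim. Origin: centre of the underside; z up along the canister's axis.
- tripod: Steel tripod stand, fixed to the worktop, with a dark round plate 104 mm across on three legs; the plate's top is 70 mm above the worktop. Three studs 6 mm thick and 7 mm high stand on the plate 47 mm from its middle, round the canister's foot. Origin: on the worktop, under the middle of the plate; z up.
- cork_mat: Round cork mat, 120 mm across and 8 mm thick, fixed on the worktop. Origin: centre of its underside, at worktop height; z up.
- other_canister: Second canister of the same make and size, standing loose on the worktop: a bystander to be left alone. Origin: centre of its underside; z up.
Mind the look-alikes: they are no part of the job. What is shaped like the canister but green or orange is not meant.

How it is judged:
On the way, in this order (a step that is already met when the one before it is completed fails the run):
1. the canister is lifted clear of the tripod by the gripper (height (world z) of canister above 0.09 m and contact force between canister and tripod below 0.01 N and contact force between the fingers and canister above 0.5 N), for 0.1 s.
2. the canister, still held, is lowered to within 15 mm of the cork mat (horizontal distance between canister and cork_mat below 0.025 m and z of canister in the frame of cork_mat below 0.023 m and contact force between the fingers and canister above 0.5 N), for 0.05 s.
At the end, for the whole second after the job is handed in: The canister from the tripod stands upright (within 6 degrees), released and at rest on the cork mat, its centre within 20 mm of the mat's centre; the other canister still stands within 30 mm of where it was (horizontal distance between canister and cork_mat below 0.02 m and z of canister in the frame of cork_mat between 0.005 and 0.011 m and angle between canister's own z axis and vertical below 0.1 rad and linear speed of canister below 0.02 m/s and contact force between canister and the fingers below 0.01 N and distance of other_canister from where it was at the start of the episode below 0.03 m and angle between other_canister's own z axis and vertical below 0.2 rad); the robot touches nothing.
It fails at once if the other canister is moved by more than 30 mm or tipped by more than 17 degrees (distance of other_canister from where it was at the start of the episode above 0.03 m or angle between other_canister's own z axis and vertical above 0.3 rad).
It also fails if it takes over 35 s, if anything falls off the work surface, if the arm or the gripper's body presses on something with over 40 N, if the wrist force passes 120 N, or if a joint passes its speed limit or range.

### The arm

A 6-joint arm with a two-finger parallel gripper is mounted at the origin on a cart in front of the work surface, level with it; the furniture and walls round the work are solid. World frame = base frame: x ahead of the robot, y to its left, z up, the work surface at z = 0. Lengths are in m, angles in rad, forces in N, time in s.
With the tool pointing down it reaches from about 0.35 to 0.925 m from the base axis. Payload 6.4 kg.
Tool frame: the origin (TCP) lies on the centre line of the jaws, within the pads' length; the fingertips stand 22 mm ahead of it and the grasp point (between the pads) lies 3 mm ahead of it; z points along the fingers, x is the direction in which the jaws open and shut, and the axes are right-handed (so a half turn about z gives the same grasp; the last joint's range is limited). The gripper opens to 85 mm and grips with 20 to 120 N. Pads are 22 mm wide; open, the fingers measure 114 mm over their backs; the gripper's body (76 mm by 85 mm) begins 54 mm behind the grasp point. The pads swing forward as they close: fully open they stand 13 mm farther back than shut.
Start: joints at [1.167, 0.245, 1.558, -0, 1.339, -0.174], TCP at [0.148, 0.633, 0.253] pointing down, gripper open.
Joint ranges: [-3.13, 3.13], [-1.02, 2.26], [0.13, 2.54], [-0.95, 4.09], [0.21, 2.88], [-2.74, 2.74]. Speed limits (rad/s): [2.57, 2.57, 3.14, 3.14, 3.14, 3.14].

### API

Orientations are given as a rotation vector (axis times angle).
In Python, from cell import env, cams, spotter gives the robot as it stands. The module is installed in compiled form; this text tells all that it offers.
- The arm moves only by the tool step_arm, never from a script. Its argument "commands" is a list of rows, each a list of 7 numbers: the shift along the tool's x, y, z in units of 40 mm (1.0 is 40 mm), then the turn, a rotation vector about the tool's x, y, z in rad, then the opening in per cent of the stroke, from 0 (shut) to 100 (fully open). In form: [[x, y, z, ax, ay, az, jaw], ...]. A call has 1 to 12 rows; each row is the pose to reach, as a shift and turn from the pose measured when the call began, along the tool's axes at that moment; what a row does not reach only later rows make up. A row lasts 1/10 s, in which the tool goes at most 50 mm and 8.59 degrees, less where a joint would pass 70% of its speed; a pose out of reach is approached as far as the arm can. A call with a gripper value outside its range is refused whole. The fingers move at their own pace and stop on an object; the grip force is fixed at half the most. Time passes only in rows, so rows that repeat a pose let the fingers close. It gives the time, the measured TCP pose, the force and the opening at its end, in the units of the state.
- env.sense(): the state, without advancing time (a new reading comes with each control period).
- cams.snapshot(name): name is "scene" or "top" or "wrist"; returns a dict with "pixels" (400x640x3 uint8, blue, green, red), "mtx" (3x3 intrinsics, pixels), "xyz" and "attitude" of the camera in the world. Camera axes: x right, y down, z forward; pixel columns grow to the right and rows downward; lengths in m; the calibration is good to about 2 mm. A picture is of the moment at which its call begins. There is no depth.
- env.sign_off(): hands the job in, once; it reports no verdict.
Trained networks look in the newest picture that a camera, given by its name, has taken for a name from the list of things; names that differ only in an ending like _2 or _b are one class to them, and where a whole thing is asked for, a point or a joint stands for the part that bears it (a point fixed in the world has none). Each returns a list of dicts, best first, with "score" (0 to 1); they miss things now and then, are a little off and sometimes report something else, mostly with a low value. They report only what shows in the picture. A call takes as long as a camera call. They do not tell look-alikes from the thing itself.
- spotter.regions_of(camera, query): "mask" (400x640 bool, what is visible of it) and "xy" ([column, row] in pixels, amid what is visible of it).
- spotter.pinpoint(camera, query): "xy" ([column, row] in pixels: a listed point, or the origin of a listed thing).
The state is a dict: "clock": time; "joint_positions": joint angles; "qd": joint speeds; "effort": joint torques, N m; "tool_pos": TCP position; "ee_rot": TCP orientation; "ft_force": force on the tool from outside, world axes, zero at the start; "moment": the same for the moment, N m; "width": opening from 0.0 (shut) to 1.0 (fully open).
Only numpy, scipy, OpenCV 4.12 (cv2) and the standard library are available. Lean on these libraries where they do the work, as an engineer would, in place of code of your own. Each camera call takes 0.05 s, during which the arm holds its last target. There are 200 camera calls.

## Working session

There is one attempt and no reset: what is moved stays moved. The work goes in short steps, Python scripts to look and compute and a tool call to move; the robot and the scene stay as the last step left them, time stands still between calls to the robot, and variables do not carry over. Pictures are saved under pics/ and viewed, about 8 in all and at most 12, crops included, and the job is handed in when it is done.

Besides the shell and the picture viewer there is one more tool, called after "Emit:" in YAML: its name, and indented under it one key for each argument. step_arm: Moves the arm, as the interface text tells. Its arguments: {"type":"object","properties":{"commands":{"type":"array","items":{"type":"array","items":{"type":"number"}}}},"required":["commands"]}

```bash
mkdir -p pics; cat > h.py <<'E'
import numpy as np, cv2
from cell import env, cams, spotter
from scipy.spatial.transform import Rotation as R
def rot(a):
    a=np.array(a,float)
    if a.shape==(3,3): return a
    return R.from_rotvec(a).as_matrix() if a.size==3 else R.from_quat(a).as_matrix()
def ray(s,xy):
    K=np.array(s["mtx"]);d=np.linalg.inv(K)@[xy[0],xy[1],1]
    return np.array(s["xyz"]),rot(s["attitude"])@d
def onz(s,xy,z):
    o,d=ray(s,xy);return o+d*(z-o[2])/d[2]
def proj(s,p):
    c=rot(s["attitude"]).T@(np.array(p)-s["xyz"]);q=np.array(s["mtx"])@c;return q[:2]/q[2]
E
python3 - <<'E'
from h import *
s0=env.sense();print({k:np.round(v,3) for k,v in s0.items()})
for n in("scene","top"):
    s=cams.snapshot(n);cv2.imwrite(f"pics/{n}0.png",s["pixels"]);print(n,np.round(s["xyz"],3),s["attitude"],s["mtx"][0])
    for q,z in(("canister",.07),("tripod",0),("cork_mat",0),("other_canister",0)):
        for d in spotter.pinpoint(n,q)[:5]: print(q,round(d["score"],2),np.round(d["xy"]),np.round(onz(s,d["xy"],z),3),np.round(onz(s,d["xy"],0.07),3))
E
```

```text
{'clock': np.float64(0.0), 'joint_positions': array([ 1.167,  0.246,  1.559, -0.   ,  1.339, -0.174]), 'qd': array([ 0.001,  0.002,  0.   ,  0.   ,  0.002, -0.001]), 'effort': array([-2.0000e-03, -4.2951e+01, -3.2613e+01, -0.0000e+00,  5.0000e-03,
        0.0000e+00]), 'tool_pos': array([0.148, 0.632, 0.252]), 'ee_rot': array([ 2.461,  1.952, -0.003]), 'ft_force': array([-0.272, -0.007,  0.51 ]), 'moment': array([-0.007, -0.021,  0.009]), 'width': np.float64(1.0)}
scene [-0.06  -0.406  0.987] [-2.15121986  1.11178937 -0.43771808] [472.69672245   0.         325.46541863]
canister 0.89 [389. 183.] [ 0.777 -0.013  0.07 ] [ 0.777 -0.013  0.07 ]
canister 0.72 [461. 233.] [ 0.728 -0.247  0.07 ] [ 0.728 -0.247  0.07 ]
canister 0.71 [283. 202.] [0.554 0.178 0.07 ] [0.554 0.178 0.07 ]
canister 0.61 [426. 196.] [ 0.791 -0.119  0.07 ] [ 0.791 -0.119  0.07 ]
tripod 0.7 [282. 221.] [0.545 0.181 0.   ] [0.502 0.139 0.07 ]
cork_mat 0.85 [207. 202.] [0.478 0.4   0.   ] [0.44  0.343 0.07 ]
other_canister 0.76 [251. 168.] [0.655 0.391 0.   ] [0.604 0.334 0.07 ]
top [0.507 0.093 1.271] [-2.19668531  2.14586561 -0.1545267 ] [377.86663035   0.         318.95825996]
canister 0.96 [410. 165.] [ 0.776 -0.229  0.07 ] [ 0.776 -0.229  0.07 ]
canister 0.95 [277. 230.] [0.556 0.197 0.07 ] [0.556 0.197 0.07 ]
canister 0.75 [367. 149.] [ 0.825 -0.087  0.07 ] [ 0.825 -0.087  0.07 ]
canister 0.64 [328. 150.] [0.818 0.038 0.07 ] [0.818 0.038 0.07 ]
tripod 0.6 [282. 231.] [0.556 0.185 0.   ] [0.553 0.18  0.07 ]
cork_mat 0.67 [216. 252.] [0.481 0.4   0.   ] [0.482 0.383 0.07 ]
other_canister 0.83 [222. 204.] [0.639 0.39  0.   ] [0.632 0.373 0.07 ]
```

View pics/scene0.png

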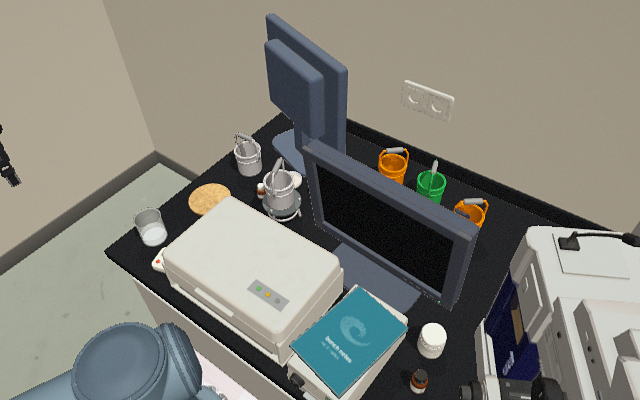

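View pics/top0.png

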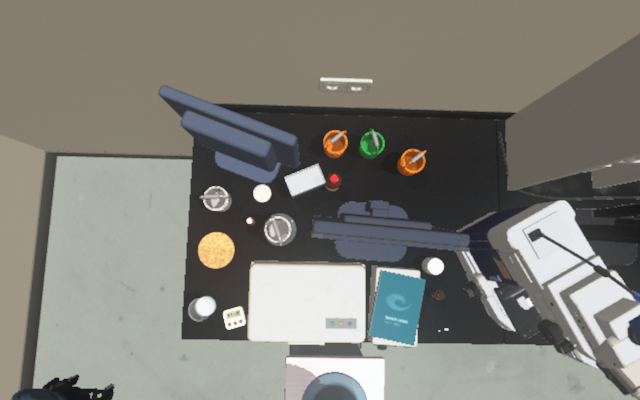

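The scene picture shows the target on the tripod at about (280,190), the mat at (209,199) and the bystander at (247,155). A monitor's edge stands close to the target's right. In the top view the target is at (279,229), the mat at (216,250) and the monitor end at (313,230). I'll enlarge crops of both views to get the handle's direction.

```bash
python3 - <<'E'
from h import *
a=cv2.imread("pics/scene0.png")[125:235,180:340];b=cv2.imread("pics/top0.png")[180:290,190:350]
cv2.imwrite("pics/crop0.png",np.vstack([cv2.resize(i,(436,300),interpolation=cv2.INTER_CUBIC) if 0 else cv2.resize(i,None,fx=2.7,fy=2.7,interpolation=cv2.INTER_CUBIC) for i in(a,b)]))
for n in("scene","top"):
    s=cams.snapshot(n)
    for q in("canister","cork_mat"):
        for d in spotter.regions_of(n,q)[:6]:
            m=d["mask"];ys,xs=np.where(m);print(n,q,round(d["score"],2),np.round(d["xy"]),xs.min(),xs.max(),ys.min(),ys.max(),s["pixels"][m].mean(0).round())
            if q=="cork_mat":
                print(onz(s,((xs.min()+xs.max())/2,(ys.min()+ys.max())/2),.008).round(3),onz(s,(xs.mean(),ys.mean()),.008).round(3))
s=cams.snapshot("top")
for z in(.2,.35,.45):print("monitor end",z,onz(s,(313,228),z).round(3), onz(s,(298,165),z).round(3))
s=cams.snapshot("scene")
print(proj(s,[.556,.19,.195]),proj(s,[.556,.19,.07]))
E
```

```text
scene canister 0.9 [432. 182.] 416 445 160 203 [ 63. 127.  44.]
scene canister 0.85 [395. 164.] 378 408 147 183 [ 20. 104. 175.]
scene canister 0.85 [474. 208.] 455 486 198 225 [ 38. 108. 168.]
scene canister 0.77 [280. 186.] 263 293 158 208 [145. 149. 154.]
scene cork_mat 0.64 [207. 200.] 189 230 183 214 [119. 183. 224.]
[0.487 0.398 0.008] [0.486 0.409 0.008]
top canister 0.96 [370. 144.] 359 383 129 158 [ 71. 121.  66.]
top canister 0.94 [277. 230.] 264 290 216 241 [164. 169. 174.]
top canister 0.94 [334. 146.] 323 346 130 156 [ 60. 111. 182.]
top canister 0.89 [413. 163.] 397 423 149 174 [ 50. 100. 169.]
top cork_mat 0.94 [216. 251.] 198 233 231 267 [131. 203. 241.]
[0.49  0.401 0.008] [0.489 0.402 0.008]
monitor end 0.2 [0.558 0.084 0.2  ] [0.738 0.131 0.2  ]
monitor end 0.35 [0.551 0.085 0.35 ] [0.706 0.126 0.35 ]
monitor end 0.45 [0.546 0.086 0.45 ] [0.684 0.122 0.45 ]
[276.13067612 165.52094852] [280.06865447 200.11323298]
```

View pics/crop0.png

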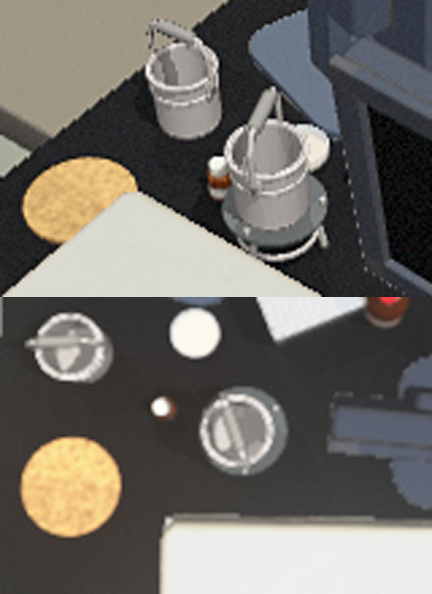

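```bash
python3 - <<'E'
from h import *
T=cams.snapshot("top");S=cams.snapshot("scene")
def tri(a,b):
    o1,d1=ray(T,a);o2,d2=ray(S,b);d1/=np.linalg.norm(d1);d2/=np.linalg.norm(d2)
    t=np.linalg.lstsq(np.c_[d1,-d2],o2-o1,rcond=None)[0];p,q=o1+d1*t[0],o2+d2*t[1];return ((p+q)/2).round(3),np.linalg.norm(p-q).round(4)
print("monitor corner",tri((313,220),(307,148)),tri((313,234),(302,147)))
print("back mon",tri((298,165),(347,68)),tri((298,152),(347,68)))
print("printer corner",tri((251,264),(228,197)))
for a,b in(((272.2,219.3),(280.7,159)),((279.6,241.5),(273.3,175))): print("handle",tri(a,b),onz(T,a,.195).round(3),onz(S,b,.195).round(3))
for z in(.148,):
    print("rim centre top",onz(T,(190+238/2.7,180+(430-297)/2.7),z).round(3))
d=onz(T,(279.6,241.5),.195)-onz(T,(272.2,219.3),.195);print("yaw",np.degrees(np.arctan2(d[1],d[0])))
d=onz(S,(273.3,175),.195)-onz(S,(280.7,159),.195);print("yaw",np.degrees(np.arctan2(d[1],d[0])))
print(rot(env.sense()["ee_rot"]).round(3))
W=cams.snapshot("wrist");print(W["xyz"])
E
```

```text
monitor corner (array([0.569, 0.091, 0.293]), np.float64(0.0154)) (array([0.536, 0.086, 0.321]), np.float64(0.0033))
back mon (array([0.702, 0.108, 0.419]), np.float64(0.0379)) (array([0.732, 0.117, 0.402]), np.float64(0.0203))
printer corner (array([0.45 , 0.265, 0.129]), np.float64(0.0001))
handle (array([0.581, 0.199, 0.193]), np.float64(0.0039)) [0.58  0.2   0.195] [0.581 0.196 0.195]
handle (array([0.52 , 0.174, 0.2  ]), np.float64(0.0079)) [0.518 0.177 0.195] [0.526 0.174 0.195]
rim centre top [0.554 0.186 0.148]
yaw -159.62081423077302
yaw -158.3537611446588
[[ 0.228  0.974 -0.   ]
 [ 0.974 -0.228 -0.   ]
 [-0.    -0.    -1.   ]]
[0.07031164 0.65214438 0.37454849]
```

Estimates: mat centre (0.490, 0.401). Handle grip centre (0.552, 0.187, 0.195), with its axis about 21° from x. Next I move above the handle with the jaws half open and turned across it.

Emit:
step_arm:
  commands:
    - [0,0,-1,0,0,0,50]
    - [-0.8,1.1,-1.3,0,0,-0.1,50]
    - [-1.6,2.2,-1.3,0,0,-0.2,50]
    - [-2.4,3.4,-1.3,0,0,-0.3,50]
    - [-3.2,4.6,-1.3,0,0,-0.4,50]
    - [-4,5.8,-1.3,0,0,-0.5,50]
    - [-4.8,7,-1.3,0,0,-0.6,50]
    - [-5.6,8.2,-1.3,0,0,-0.6,50]
    - [-6.4,9.3,-1.3,0,0,-0.6,50]
    - [-7.2,10.4,-1.3,0,0,-0.6,50]
    - [-7.8,11.3,-1.3,0,0,-0.6,50]
    - [-8.2,12,-1.3,0,0,-0.6,50]

```text
clock: 2.25
tool_pos: [0.5191, 0.2259, 0.3056]
ee_rot: [1.775, 2.592, 0.001]
ft_force: [0.0, -0.4, -0.1]
width: 0.503
```

```bash
cat > w.py <<'E'
import sys
from h import *
gx,gy,gz,yaw=map(float,sys.argv[1:5])
s=env.sense();W=cams.snapshot("wrist");im=W["pixels"].copy();s=env.sense()
Rt=rot(s["ee_rot"]);p=np.array(s["tool_pos"])
print("tcp",p.round(4),"yaw",np.degrees(np.arctan2(Rt[1,0],Rt[0,0])).round(1),"down",Rt[:,2].round(3),"w",s["width"],"F",np.round(s["ft_force"],2),"q",np.round(s["joint_positions"],2),s["clock"])
d=np.array([gx,gy,gz])-p;print("shift units",(Rt.T@d/.04).round(2))
u=np.array([np.cos(np.radians(yaw)),np.sin(np.radians(yaw)),0])
g=np.array([gx,gy,gz])
for t in(-.025,0,.025):
    q=proj(W,g+u*t);print("pred",q.round(1));cv2.circle(im,tuple(int(v) for v in q),3,(0,0,255),1)
for dd in spotter.pinpoint("wrist","canister")[:3]:print("can",round(dd["score"],2),np.round(dd["xy"]),onz(W,dd["xy"],.07).round(3))
cv2.imwrite("pics/"+sys.argv[5],im)
E
python3 w.py .552 .187 .195 21 w1.png
```

```text
tcp [0.5235 0.2208 0.3055] yaw 110.9 down [ 0.004 -0.003 -1.   ] w 0.5005814706090363 F [ 2.4  -5.45 -0.38] q [ 0.2   0.01  1.72 -0.    1.41 -1.73] 2.3
shift units [-1.03  0.36  2.77]
pred [247.7 197. ]
pred [249.8 230.6]
pred [251.8 262.1]
can 0.88 [  8. 288.] [ 0.78  -0.059  0.07 ]
can 0.68 [273. 188.] [0.555 0.189 0.07 ]
can 0.6 [ 96. 318.] [0.784 0.043 0.07 ]
```

View pics/w1.png

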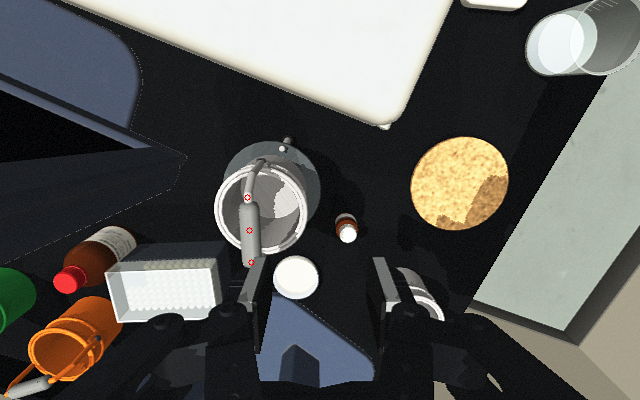

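The wrist view shows the grip from about (250,203) to (250,262), within 2 px of the prediction. The mat is at (460,184). Next I align over the handle.

Emit:
step_arm:
  commands:
    - [-0.5,0.2,0,0,0,0,50]
    - [-1,0.4,0.5,0,0,0,50]
    - [-1,0.4,0.8,0,0,0,50]
    - [-1,0.4,0.8,0,0,0,50]

```text
clock: 2.75
tool_pos: [0.5489, 0.1919, 0.2708]
ee_rot: [-1.782, -2.584, 0.005]
ft_force: [-0.6, 0.6, 0.2]
width: 0.502
```

```bash
python3 w.py .552 .187 .195 21 w2.png; python3 - <<'E'
from h import *
W=cams.snapshot("wrist")
for d in spotter.regions_of("wrist","cork_mat")[:1]:
    ys,xs=np.where(d["mask"]);print(d["score"],onz(W,((xs.min()+xs.max())/2,(ys.min()+ys.max())/2),.008),onz(W,(xs.mean(),ys.mean()),.008))
E
```

```text
tcp [0.5493 0.1924 0.2722] yaw 110.9 down [-0.002 -0.001 -1.   ] w 0.5004083222495957 F [ 0.11 -0.46  0.16] q [ 0.14  0.07  1.72 -0.    1.35 -1.79] 2.8
shift units [-0.15  0.02  1.93]
pred [307.1 189.8]
pred [307.6 229.6]
pred [308.1 266.6]
can 0.88 [ 20. 296.] [ 0.779 -0.056  0.07 ]
can 0.69 [312. 180.] [0.553 0.187 0.07 ]
can 0.6 [114. 326.] [0.782 0.043 0.07 ]
0.63 [0.48500581 0.39836239 0.008     ] [0.48514283 0.39813813 0.008     ]
```

View pics/w2.png

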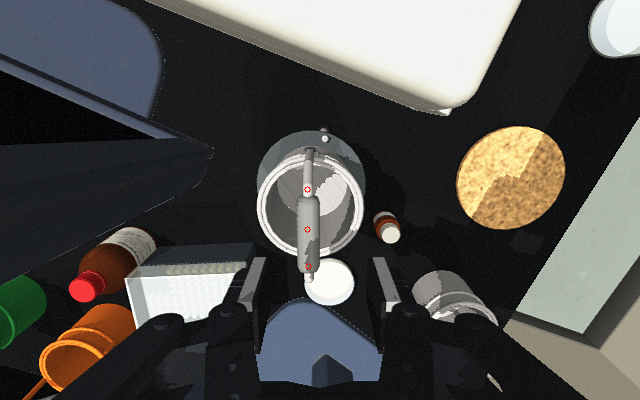

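The grip's centre is at about (309,233), and the jaws straddle it within a few mm. I'll descend, then close.

Emit:
step_arm:
  commands:
    - [-0.13,0.06,0.3,0,0,0,50]
    - [-0.13,0.06,0.9,0,0,0,50]
    - [-0.13,0.06,1.5,0,0,0,50]
    - [-0.13,0.06,1.85,0,0,0,50]
    - [-0.13,0.06,1.85,0,0,0,50]
    - [-0.13,0.06,1.85,0,0,0,0]
    - [-0.13,0.06,1.85,0,0,0,0]
    - [-0.13,0.06,1.85,0,0,0,0]
    - [-0.13,0.06,1.85,0,0,0,0]
    - [-0.13,0.06,1.85,0,0,0,0]
    - [-0.13,0.06,1.85,0,0,0,0]

```text
clock: 4.05
tool_pos: [0.5557, 0.1886, 0.2021]
ee_rot: [1.779, 2.583, 0.004]
ft_force: [0.9, -2.1, 5.2]
width: 0.15
```

Emit:
step_arm:
  commands:
    - [0,0,0,0,0,0,0]
    - [0,0,-0.2,0,0,0,0]
    - [0,0,-0.5,0,0,0,0]
    - [0,0,-0.9,0,0,0,0]
    - [0,0,-1.3,0,0,0,0]
    - [0,0,-1.6,0,0,0,0]
    - [0,0,-1.6,0,0,0,0]
    - [0,0,-1.6,0,0,0,0]

```text
clock: 4.85
tool_pos: [0.5553, 0.1886, 0.2664]
ee_rot: [1.778, 2.583, 0.005]
ft_force: [-0.8, -0.5, -3.8]
width: 0.15
```

```bash
python3 w.py .489 .400 .008 21 w3.png; python3 - <<'E'
from h import *
a=[cams.snapshot(n)["pixels"] for n in("scene","top")]
w=cv2.imread("pics/w3.png")
cr=[cv2.resize(a[0][110:230,180:340],(400,300)),cv2.resize(a[1][180:300,190:350],(400,300))]
cv2.imwrite("pics/c3.png",np.vstack([np.hstack(cr),cv2.resize(w,(480,300)) if 0 else cv2.copyMakeBorder(cv2.resize(w,(480,300)),0,0,0,320,0)]))
E
```

```text
tcp [0.5549 0.1886 0.2656] yaw 110.9 down [ 0.005 -0.001 -1.   ] w 0.14770153152200932 F [-0.46 -0.26 -4.  ] q [ 0.13  0.08  1.72 -0.    1.34 -1.8 ] 4.9
shift units [5.54 0.32 6.43]
pred [522.3 153.3]
pred [518.2 175.7]
pred [514.3 197.3]
can 0.74 [315. 197.] [0.574 0.192 0.07 ]
can 0.67 [ 19. 293.] [ 0.782 -0.059  0.07 ]
```

View pics/c3.png

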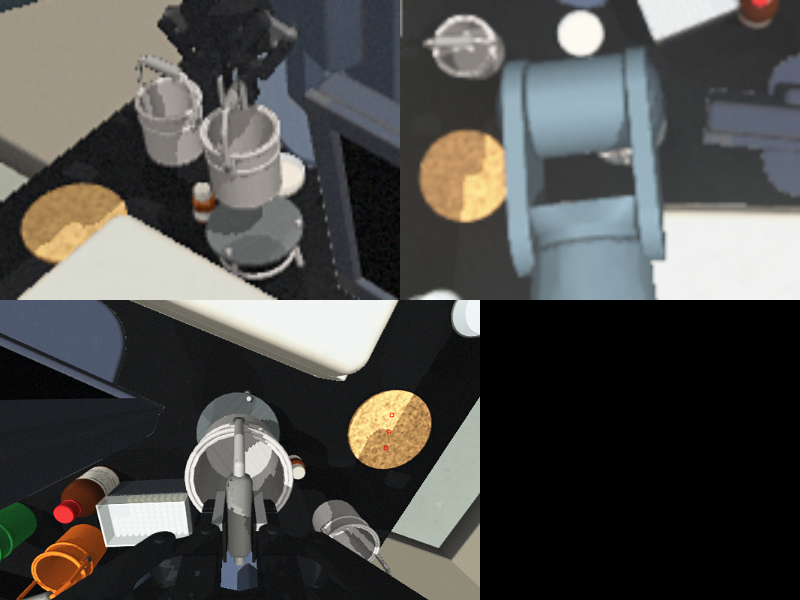

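The canister is lifted and hangs upright, clear of the tripod. The predicted mat centre (389,432 in the montage) matches the mat. I'll carry it across.

Emit:
step_arm:
  commands:
    - [0.3,0,0,0,0,0,0]
    - [0.9,0.1,0,0,0,0,0]
    - [1.6,0.1,0,0,0,0,0]
    - [2.3,0.2,0,0,0,0,0]
    - [3.0,0.2,0,0,0,0,0]
    - [3.7,0.3,0,0,0,0,0]
    - [4.4,0.3,0.2,0,0,0,0]
    - [5.0,0.37,0.6,0,0,0,0]
    - [5.4,0.37,1.1,0,0,0,0]
    - [5.54,0.37,1.6,0,0,0,0]
    - [5.54,0.37,2.0,0,0,0,0]
    - [5.54,0.37,2.0,0,0,0,0]

```text
clock: 6.25
tool_pos: [0.4879, 0.4, 0.1809]
ee_rot: [1.781, 2.587, -0.007]
ft_force: [0.3, -0.3, -3.6]
width: 0.148
```

```bash
python3 w.py .4895 .401 .1395 21 w4.png; python3 - <<'E'
from h import *
a=cams.snapshot("scene")["pixels"]
w=cv2.imread("pics/w4.png")
cv2.imwrite("pics/c4.png",np.hstack([cv2.resize(a[110:230,140:270],(325,300)),cv2.resize(w,(475,300))]))
E
```

```text
tcp [0.489  0.4003 0.183 ] yaw 110.9 down [ 0.001 -0.003 -1.   ] w 0.14918407615534995 F [-0.14  0.19 -3.24] q [ 0.51  0.27  1.66 -0.    1.21 -1.43] 6.3
shift units [0.02 0.02 1.09]
pred [317.5 209.9]
pred [317.7 256.1]
pred [317.8 298.4]
can 0.88 [320. 196.] [0.478 0.398 0.07 ]
```

View pics/c4.png

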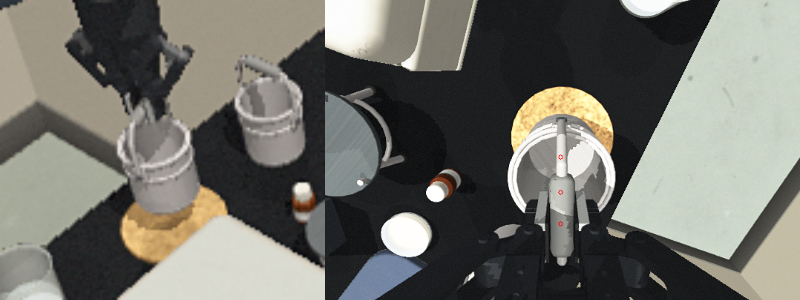

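The canister hangs upright over the mat, laterally centred. I'll lower it slowly.

Emit:
step_arm:
  commands:
    - [0,0,0.2,0,0,0,0]
    - [0,0,0.4,0,0,0,0]
    - [0,0,0.6,0,0,0,0]
    - [0,0,0.75,0,0,0,0]
    - [0,0,0.85,0,0,0,0]
    - [0,0,0.92,0,0,0,0]
    - [0,0,0.97,0,0,0,0]
    - [0,0,0.97,0,0,0,0]
    - [0,0,0.97,0,0,0,0]

```text
clock: 7.3
tool_pos: [0.4909, 0.4009, 0.147]
ee_rot: [1.78, 2.583, 0.005]
ft_force: [0.6, 0.4, -4.0]
width: 0.152
```

Emit:
step_arm:
  commands:
    - [0,0,0.05,0,0,0,0]
    - [0,0,0.1,0,0,0,0]
    - [0,0,0.1,0,0,0,0]

```text
clock: 7.6
tool_pos: [0.4908, 0.4007, 0.1426]
ee_rot: [1.78, 2.583, 0.004]
ft_force: [-0.5, -0.0, -3.9]
width: 0.15
```

```bash
python3 w.py .489 .4005 .1395 21 w5.png | head -2
```

```text
tcp [0.4908 0.4008 0.1428] yaw 110.9 down [ 0.005 -0.    -1.   ] w 0.1516066657885544 F [ 0.05  0.29 -3.48] q [ 0.51  0.32  1.68 -0.    1.14 -1.43] 7.65
shift units [ 0.01 -0.04  0.08]
```

Emit:
step_arm:
  commands:
    - [0,0,0.05,0,0,0,0]
    - [0,0,0.08,0,0,0,0]
    - [0,0,0.08,0,0,0,0]

```text
clock: 8.0
tool_pos: [0.4912, 0.4008, 0.1401]
ee_rot: [1.78, 2.583, 0.006]
ft_force: [0.4, -1.7, -1.3]
width: 0.152
```

Emit:
step_arm:
  commands:
    - [0,0,0.03,0,0,0,0]
    - [0,0,0.04,0,0,0,0]
    - [0,0,0.04,0,0,0,0]

```text
clock: 8.3
tool_pos: [0.4917, 0.401, 0.1401]
ee_rot: [1.779, 2.582, 0.007]
ft_force: [-1.6, -1.8, 5.1]
width: 0.149
```

The force changed from -3.9 N to +5.1 N, so the canister has touched down gently. I'll release and check for a clean release before retreating.

Emit:
step_arm:
  commands:
    - [0,0,0,0,0,0,25]
    - [0,0,0,0,0,0,45]
    - [0,0,0,0,0,0,45]
    - [0,0,0,0,0,0,45]
    - [0,0,0,0,0,0,45]

```text
clock: 8.8
tool_pos: [0.4917, 0.4011, 0.14]
ee_rot: [1.779, 2.583, 0.007]
ft_force: [0.1, 0.1, -0.2]
width: 0.449
```

Emit:
step_arm:
  commands:
    - [0,0,-0.2,0,0,0,45]
    - [0,0,-0.6,0,0,0,45]
    - [0,0,-1.2,0,0,0,45]
    - [0,0,-2,0,0,0,45]
    - [0,0,-2.8,0,0,0,45]
    - [0,0,-3.4,0,0,0,45]
    - [0,0,-3.4,0,0,0,45]
    - [0,0,-3.4,0,0,0,45]

```text
clock: 9.6
tool_pos: [0.4909, 0.4012, 0.2774]
ee_rot: [1.779, 2.582, 0.01]
ft_force: [-0.4, -0.2, 0.2]
width: 0.454
```

```bash
python3 w.py .489 .4005 .133 21 w6.png; python3 - <<'E'
from h import *
S=cams.snapshot("scene");a=S["pixels"]
for c in spotter.pinpoint("scene","canister"):print("can",c["score"],onz(S,c["xy"],.008).round(3))
for c in spotter.pinpoint("scene","other_canister"):print("oth",c["score"],onz(S,c["xy"],0).round(3))
w=cv2.imread("pics/w6.png")
cv2.imwrite("pics/c6.png",np.hstack([cv2.resize(a[110:230,140:270],(325,300)),cv2.resize(w,(475,300))]))
E
```

```text
tcp [0.4904 0.4008 0.2757] yaw 110.9 down [ 0.006  0.    -1.   ] w 0.45150470667748394 F [-0.54 -0.11 -0.46] q [ 0.51  0.19  1.58 -0.    1.36 -1.43] 9.65
shift units [ 0.01 -0.06  3.57]
pred [317.8 159.3]
pred [317.9 190.7]
pred [318.  220.4]
can 0.55 [319. 160.] [0.478 0.397 0.07 ]
can 0.98 [0.843 0.012 0.008]
can 0.81 [ 0.849 -0.1    0.008]
can 0.81 [ 0.786 -0.24   0.008]
can 0.76 [0.494 0.409 0.008]
oth 0.86 [0.657 0.392 0.   ]
```

View pics/c6.png

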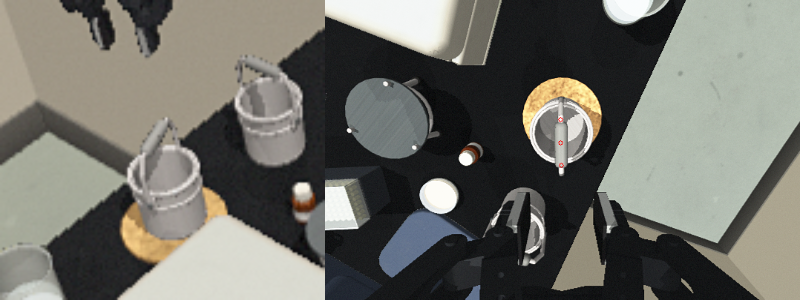

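The canister stands upright and centred on the mat. Its grip, at (561,143), matches the prediction for the mat's centre. The bystander hasn't moved and the gripper is clear, so I'm handing in.

```bash
python3 -c "
from h import *
print(env.sign_off(), env.sense()['clock'])"
```

```text
the job is handed in; nothing more can be done
the job is handed in; nothing more can be done
```

I lifted the canister off the tripod by its handle, set it down upright on the cork mat, released it and backed off. I handed the job in at about 9.7 s on the robot's clock; no verdict is reported.

- **Touchdown:** it was gentle. The vertical force went from -3.9 N hanging to about +5 N on contact, and read about zero after release.
- **Position:** in the last wrist picture the handle grip lies within about 2 mm of where a canister centred on the mat would put it. The scene-camera network disagrees somewhat: it puts the canister at (0.494, 0.409), about 10 mm from my mat centre of (0.489, 0.400). That is still inside the 20 mm limit. The wrist-camera network put it at (0.478, 0.397), but I had set it to read at the tripod's height, so I gave that no weight.
- **Mat centre:** separate measurements of it differed by up to about 5 mm.
- **Other canister:** it reads (0.657, 0.392) against (0.655, 0.391) at the start, so it did not move.

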